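# Aim the perfume atomizer at the blotter card and press it

## Robot

A 6-joint arm with a two-finger parallel gripper is mounted at the origin on the work surface. World frame = base frame: x ahead of the robot, y to its left, z up, the work surface at z = 0. Lengths are in m, angles in rad, forces in N, time in s.
With the tool pointing down it reaches from about 0.225 to 0.875 m from the base axis. Payload 3.4 kg.
Tool frame: the origin (TCP) lies between the finger pads; the fingertips stand 8 mm ahead of it and the grasp point (between the pads) lies 11 mm behind it; z points along the fingers, y is the line along which they close (so a half turn about z gives the same grasp; the last joint's range is limited). The gripper opens to 85 mm and grips with 20 to 120 N. Pads are 22 mm wide; open, the fingers measure 114 mm over their backs; the gripper's body (76 mm by 85 mm) begins 54 mm behind the grasp point. The pads swing forward as they close: fully open they stand 13 mm farther back than shut.
Start: joints at [1.151, 0.276, 1.505, -0, 1.361, -0.121], TCP at [0.169, 0.55, 0.239] pointing down, gripper open.
Joint ranges: [-2.89, 2.89], [-0.75, 2.08], [0.22, 2.7], [-1.18, 4.32], [0.11, 2.71], [-2.7, 2.7]. Speed limits (rad/s): [2.57, 2.57, 3.14, 3.14, 3.14, 3.14].

## Interface

Orientations are given as a unit quaternion [w, x, y, z].
In Python, from rig import manip gives the robot as it stands.
- The arm moves only by the tool move_arm, never from a script. Its argument "deltas" is a list that holds one entry, the list of rows, each a list of 5 numbers: the shift along the tool's x, y, z normalised to -1 to 1, where 1 is 80 cm, then the turn about the tool's z normalised to -1 to 1, where 1 is 120 degrees, then the closure, from -1 (fully open) to 1 (shut). In form: [[[tx, ty, tz, twist, grip], ...]]. A call has 1 to 12 rows; each row is the pose to reach, as a shift and turn from the pose commanded when the call began, along the tool's axes at that moment; what a row does not reach only later rows make up. A row lasts 1/10 s, in which the tool goes at most 50 mm and 8.59 degrees, less where a joint would pass 70% of its speed; a pose out of reach is approached as far as the arm can. A call with a number of a shift or a turn outside -1 to 1 is refused whole. A call with a gripper value outside its range is refused whole. The fingers move at their own pace and stop on an object; "squeeze" is the grip in N (left out, the last holds). Time passes only in rows, so rows that repeat a pose let the fingers close. It gives the time, the measured TCP pose, the force, the opening and the grip force at its end, in the units of the state.
- manip.get_state(): the state, without advancing time (a new reading comes with each control period).
- manip.get_image(name): name is "scene" or "top"; returns the picture (480x640x3 uint8, red, green, blue); there is no depth.
- manip.camera_params(name): a dict with "fx", "fy", "cx", "cy" (pixels), "R" (3x3) and "t" (3): a world point X has camera coordinates R X + t. Camera axes: x right, y down, z forward; pixel columns grow to the right and rows downward; lengths in m; the calibration is good to about 2 mm. A picture is of the moment at which its call begins. camera_params takes no time and is no camera call.
- manip.sign_off(): hands the job in; it is judged then, once.
The state is a dict: "clock": time; "qpos": joint angles; "qd": joint speeds; "effort": joint torques, N m; "position": TCP position; "ee_rot": TCP orientation; "contact_force": force on the tool from outside, world axes, zero at the start; "moment": the same for the moment, N m; "width": finger opening in m; "gripper_force": force on a finger pad.
Only numpy, scipy, OpenCV 4.12 (cv2) and the standard library are available. Lean on these libraries where they do the work, as an engineer would, in place of code of your own. Each camera call takes 0.05 s, during which the arm holds its last target. There are 200 camera calls.

## Task

Aim the perfume atomizer at the blotter card: turn its head anticlockwise (seen from above), the long way round because the lock post blocks the short way, until the nozzle points straight at the middle of the card, and let go of it. Then press the button on top gently all the way down, let it spring back up, and leave the nozzle aimed at the card. Do not push the button before the nozzle is aimed, and leave the card and the other things where they stand.

Things in the scene. Friction and masses are not known exactly. Their poses are not given: they have to be found in the camera images.
- atomizer: Brushed-aluminium perfume atomizer, 170 mm tall, fixed to the counter by its suction foot. Origin: centre of its underside, z up its axis. Foot: disc 100 mm across, 10 mm high; flask 60 mm across up to 92 mm, then a neck to 108 mm; above it the turning head with nozzle, ribbed collar and button.
- post_top (a point): Top centre of the steel lock post, 10 mm thick, upright on the foot 39 mm from the axis, in direction -0.32 rad from the atomizer's x axis; top 158 mm above the counter, beside the collar. Fingers holding the collar run into it, so one grasp turns the head 1.5 to 2 rad at most, the line of the fingers starting and ending well off the post's direction.
- head (a joint): Turn of the head about the vertical axis, rad. 0: nozzle along the atomizer's x axis, beside the lock post (a hard stop); grows anticlockwise seen from above, to 5.6 (stop at the post's other side). Starts within 0.25 of 0; the card lies at 3.5 to 4.2. It stays where it is left (friction 0.10 N m).
- collar (a point): Point on the head's axis, 140 mm above the counter, half-way up the part of the round ribbed collar to grip: 48 mm across, free of the nozzle from 125 to 154 mm above the counter. Turns with the head.
- nozzle (a point): Tip of the nozzle, a round stub 11 mm thick that sticks out of the collar's lower part: 44 mm from the axis, 116 mm above the counter. Its x axis points straight out along the nozzle (the way it sprays), z up.
- button: Round steel press button 26 mm across in the middle of the head's top, raised 16 mm above the collar. Origin: centre of its top face, 170 mm above the counter when up, 162 when fully down. Spring travel 8 mm: moves from 1.5 N, 6.5 mm down at 6 N, fully down at 7 N, then a hard stop (slamming it with over 40 N would harm the pump); springs back by itself.
- card_mid (a point): Point on the middle line of the blotter card, 116 mm above the counter, level with the nozzle. Card: stiff plain board 36 mm wide, 3 mm thick, upright, top 155 mm above the counter, in a round white holder 64 mm across, 18 mm high; loose, about 300 g, 140 to 230 mm from the atomizer's axis. x axis: normal to its broad side, about towards or away from the atomizer.
- cases: Bystander: stack of three round clear acrylic cases, 95 mm across, 114 mm tall, loose. Origin: centre of the underside.
- polish: Bystander: glass nail polish bottle with a black cap, 38 mm across, 82 mm tall, loose. Origin: centre of the underside.
- clip: Bystander: tortoiseshell claw clip standing on its teeth, 86 x 50 mm, 58 mm tall, loose. Origin: under its centre, on the counter.
There are look-alikes about, which are no part of the job. Leave any yellow look-alike of the atomizer alone.

How it is judged:
On the way, in this order (a step that is already met when the one before it is completed fails the run):
1. the nozzle points at the card (its line passes within 12 mm of the card's middle), the button is up and the fingers have let go (y of card_mid in the frame of nozzle between -0.012 and 0.012 m and x of card_mid in the frame of nozzle above 0 m and contact force between the fingers and atomizer below 0.3 N and z of button in the frame of nozzle above 0.0525 m and velocity of joint head between -0.05 and 0.05 rad/s), for 0.2 s.
2. the button is pressed down at least 5.5 mm of its 8 mm while the nozzle points at the card (y of card_mid in the frame of nozzle between -0.013 and 0.013 m and x of card_mid in the frame of nozzle above 0 m and z of button in the frame of nozzle below 0.0485 m), for 0.05 s.
At the end, for the whole second after the job is handed in: The nozzle points at the card (the line straight out of it passes within 13 mm of the card's middle line), the button is back up (within 1 mm), the card stands upright, everything is at rest and the atomizer is let go (y of card_mid in the frame of nozzle between -0.013 and 0.013 m and x of card_mid in the frame of nozzle above 0 m and z of button in the frame of nozzle above 0.053 m and contact force between the fingers and atomizer below 0.3 N and angle between card_mid's own z axis and vertical below 0.1 rad and linear speed of cases below 0.01 m/s and velocity of joint head between -0.05 and 0.05 rad/s); the robot touches nothing.
It fails at once if the button is pushed in more than 3 mm while the nozzle is more than 20 mm off the card's middle (z of button in the frame of nozzle below 0.051 m and (y of card_mid in the frame of nozzle below -0.02 m or y of card_mid in the frame of nozzle above 0.02 m or x of card_mid in the frame of nozzle below 0 m)).
It fails at once if the button is pushed harder than 40 N (contact force between anything else and button above 40 N).
It fails at once if the card's holder is shifted more than 8 mm (distance of card_mid from where it was at the start of the episode above 0.008 m).
It fails at once if the cases, the nail polish or the claw clip are shifted more than 10 mm (distance of any of cases, polish, clip from where it was at the start of the episode above 0.01 m).
It also fails if it takes over 58 s, if anything falls off the work surface, if the arm or the gripper's body presses on something with over 40 N, if the wrist force passes 120 N, or if a joint passes its speed limit or range.

## Working session

There is one attempt and no reset: what is moved stays moved. The work goes in short steps, Python scripts to look and compute and a tool call to move; the robot and the scene stay as the last step left them, time stands still between calls to the robot, and variables do not carry over. Pictures are saved under pics/ and viewed, at most 10 in all, crops included, and the job is handed in when it is done.

Besides the shell and the picture viewer there is one more tool, called after "Request:" as name([rows], argument=value, ...), one row to a line, values as JSON. move_arm: Moves the arm, as the interface text tells. Scaled input: -1 to 1 covers 80 cm each way for a shift and 120 degrees each way for a turn. Its arguments: {"type":"object","properties":{"deltas":{"type":"array","items":{"type":"array","items":{"type":"array","items":{"type":"number","minimum":-1,"maximum":1}}}},"squeeze":{"type":"number"}},"required":["deltas"]}

```bash
mkdir -p pics; python3 - <<'E'
from rig import manip
import cv2,json
for n in("scene","top"):
    cv2.imwrite(f"pics/{n}0.png",manip.get_image(n)[:,:,::-1])
    print(n,{k:(v.round(4).tolist() if hasattr(v,'round') and not isinstance(v,float) else v) for k,v in manip.camera_params(n).items()})
print(manip.get_state())
E
```

```text
scene {'fx': 554.4771300066079, 'fy': 554.4771300066079, 'cx': 329.4282054705339, 'cy': 236.57110284296107, 'R': [[-0.8607, 0.509, 0.0116], [0.3269, 0.57, -0.7538], [-0.3903, -0.645, -0.657]], 't': [0.4559, -0.0844, 1.4043]}
top {'fx': 466.11321950138057, 'fy': 466.11321950138057, 'cx': 313.6596303991871, 'cy': 239.86760907054162, 'R': [[0.0164, -0.9998, 0.0133], [-0.9976, -0.0172, -0.0669], [0.0671, -0.0122, -0.9977]], 't': [-0.037, 0.5315, 0.9731]}
{'clock': 0.1, 'qpos': array([ 1.15101218e+00,  2.76564463e-01,  1.50601738e+00, -9.68183829e-06,
        1.36069725e+00, -1.20999876e-01]), 'qd': array([-1.83044755e-03, -1.51859166e-03, -1.50229382e-04,  4.74384721e-04,
        6.77501479e-04, -9.00949396e-05]), 'effort': array([ 2.16517416e-03, -4.17698550e+01, -2.46404314e+01, -8.26130963e-05,
        5.73782439e-03,  1.24366416e-06]), 'position': array([0.16907616, 0.54910011, 0.23850322]), 'ee_rot': array([-2.20669201e-04,  1.48836008e-01,  9.88861533e-01, -8.13843405e-04]), 'contact_force': array([-0.03294539,  1.09957454, -0.62628087]), 'moment': array([-0.01837833, -0.00027013, -0.01785393]), 'gripper_force': 0.0, 'width': 0.0855074755931574}
```

View pics/scene0.png

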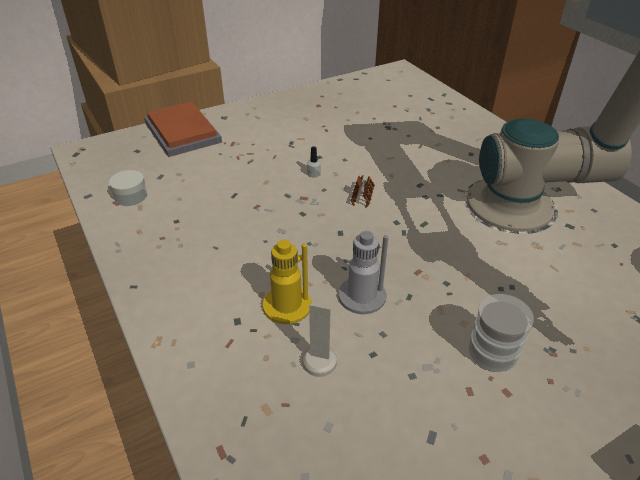

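View pics/top0.png

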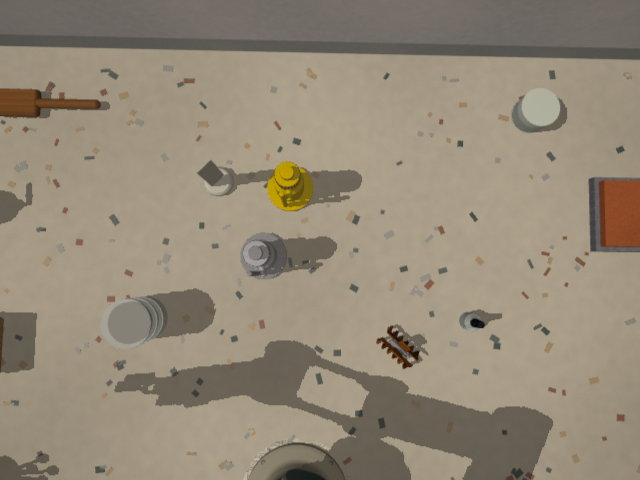

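The scene picture shows the silver atomizer at (363,270) and a yellow look-alike at (287,280). The top picture has them at (262,255) and (290,187). The brushed-aluminium (silver) one fits the description. The only card is at scene (320,340), top (213,176). I'll confirm this with one enlarged crop.

```bash
python3 - <<'E'
import cv2,numpy as np
a=cv2.imread('pics/scene0.png')[215:385,255:405]; b=cv2.imread('pics/top0.png')[150:290,180:330]
a=cv2.resize(a,(400,453),interpolation=2); b=cv2.resize(b,(400,373),interpolation=2)
b=cv2.copyMakeBorder(b,0,80,0,0,0)
cv2.imwrite('pics/crop.png',np.hstack([a,b]))
E
```

```text
(no output)
```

View pics/crop.png

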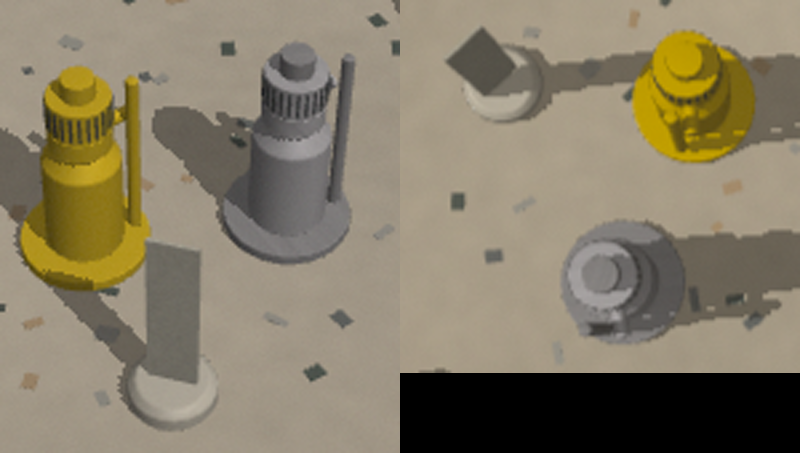

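The crop confirms the silver atomizer, with its post to the right in the scene view, and a single card in its white holder. Next I'll locate the points from both views.

```bash
cat > h.py <<'E'
from rig import manip
import numpy as np
def onz(n,u,v,z):
    c=manip.camera_params(n);R=np.array(c['R']);t=np.array(c['t'])
    d=R.T@np.array([(u-c['cx'])/c['fx'],(v-c['cy'])/c['fy'],1]);o=-R.T@t
    return o+d*(z-o[2])/d[2]
def proj(n,X):
    c=manip.camera_params(n);p=np.array(c['R'])@X+np.array(c['t'])
    return np.array([c['fx']*p[0]/p[2]+c['cx'],c['fy']*p[1]/p[2]+c['cy']])
S=lambda x,y:(255+x*.375,215+y*.375)
T=lambda x,y:(180+(x-400)*.375,150+y*.375)
E
python3 - <<'E'
from h import *
for nm,n,p,z in [('button','scene',S(297,50),.17),('button','top',T(600,272),.17),('foot','top',T(624,281.5),.01),('foot','scene',S(286.5,211),.008),
 ('post','scene',S(349,57),.158),('post','top',T(600,328),.158),
 ('cardtopL','scene',S(146,241),.155),('cardtopR','scene',S(200,251),.155),('cardbotL','scene',S(150,375),.018),('cardbotR','scene',S(196,383),.018),
 ('holder','top',T(504,83),.009),('holder','scene',S(172,386),.014),('ct1','top',T(446,60),.155),('ct2','top',T(484,27),.155),('ct3','top',T(517,65),.155),('ct4','top',T(480,96),.155),
 ]:
    print(nm,n,np.round(p,1),onz(n,*p,z).round(4))
for n,u,v,z in [('top',130,322,.114),('top',470,322,.0)]: print(onz(n,u,v,z).round(3))
E
```

```text
button scene [366.4 233.8] [0.4971 0.0783 0.17  ]
button top [255. 252.] [0.4982 0.0787 0.17  ]
foot top [264.  255.6] [0.4971 0.0774 0.01  ]
foot scene [362.4 294.1] [0.4988 0.0822 0.008 ]
post scene [385.9 236.4] [0.4607 0.092  0.158 ]
post top [255. 273.] [0.4605 0.0791 0.158 ]
cardtopL scene [309.8 305.4] [0.6711 0.1707 0.155 ]
cardtopR scene [330.  309.1] [0.6459 0.1948 0.155 ]
cardbotL scene [311.2 355.6] [0.6703 0.1716 0.018 ]
cardbotR scene [328.5 358.6] [0.6462 0.1933 0.018 ]
holder top [219.  181.1] [0.6561 0.1782 0.009 ]
holder scene [319.5 359.8] [0.6603 0.1847 0.014 ]
ct1 top [197.2 172.5] [0.6436 0.1903 0.155 ]
ct2 top [211.5 160.1] [0.6672 0.1648 0.155 ]
ct3 top [223.9 174.4] [0.641  0.1412 0.155 ]
ct4 top [210. 186.] [0.6189 0.1661 0.155 ]
[0.364 0.317 0.114]
[ 0.362 -0.367  0.   ]
```

Request:
move_arm([
  [[-0.03, -0.022, 0, 0.03, -1], [-0.08, -0.062, 0, 0.08, -1], [-0.13, -0.102, 0, 0.13, -1], [-0.18, -0.142, 0, 0.18, -1], [-0.23, -0.18, 0, 0.23, -1], [-0.28, -0.218, 0, 0.28, -1], [-0.33, -0.257, 0, 0.333, -1], [-0.38, -0.296, 0, 0.333, -1], [-0.43, -0.335, 0, 0.333, -1], [-0.48, -0.374, 0, 0.333, -1], [-0.53, -0.412, 0, 0.333, -1], [-0.567, -0.441, 0, 0.333, -1]],
], squeeze=40)

```text
clock: 1.3
position: [0.4998, 0.0766, 0.2391]
ee_rot: [-0.0, 0.478, 0.878, -0.0]
contact_force: [0.2, 1.2, 0.3]
width: 0.0853
gripper_force: 0.0
```

```bash
cat >> h.py <<'E'
from scipy.spatial.transform import Rotation
def tool():
    s=manip.get_state();q=s['ee_rot'];R=Rotation.from_quat([q[1],q[2],q[3],q[0]]).as_matrix()
    return s,R,np.degrees(np.arctan2(R[1,1],R[0,1]))
def go(X,yang):
    s,R,a=tool()
    d=R.T@(np.array(X)-s['position'])
    print('t',s['clock'].__round__(2),'pos',s['position'].round(4),'yang',round(a,2),'tilt',R[2,2].round(5),'F',s['contact_force'].round(2),'w',round(s['width'],4))
    print('delta',(d/.8).round(4),'twist',round((a-yang)/120,4))
E
python3 - <<'E'
from h import *
go([.498,.0785,.240],33)
print('postpx',proj('top',np.array([.4607,.092,.158])),proj('scene',np.array([.4607,.092,.158])))
print('nozzle?',onz('top',*T(600,328),.116))
print('yellow',onz('top',287,170,.17),manip.get_state()['qpos'])
E
```

```text
t 1.3 pos [0.4998 0.0766 0.2391] yang 32.86 tilt -1.0 F [0.18 1.17 0.27] w 0.0853
delta [ 0.0032 -0.0006 -0.0012] twist -0.0012
postpx [247.86525943 272.79051995] [385.86632817 236.35914719]
nozzle? [0.46028631 0.0837762  0.116     ]
yellow [0.64813472 0.02432486 0.17      ] [ 1.43755493e-02  1.71416681e-01  1.64685038e+00  2.93089873e-05
  1.32338230e+00 -5.59166832e-01]
```

Request:
move_arm([
  [[0.0032, -0.0006, 0, -0.06, -1], [0.0032, -0.0006, 0.03, -0.06, -1], [0.0032, -0.0006, 0.06, -0.06, -1], [0.0032, -0.0006, 0.09, -0.06, -1], [0.0032, -0.0006, 0.115, -0.06, -1], [0.0032, -0.0006, 0.13, -0.06, -1], [0.0032, -0.0006, 0.13, -0.06, -1], [0.0032, -0.0006, 0.13, -0.06, -1]],
])

```text
clock: 2.1
position: [0.4975, 0.0808, 0.1357]
ee_rot: [0.0, 0.422, 0.907, 0.0]
contact_force: [-0.3, 0.2, 0.5]
width: 0.0852
gripper_force: 0.0
```

```bash
python3 - <<'E'
from h import *
import cv2
go([.498,.0785,.135],40)
a=manip.get_image('scene')[195:345,295:445,::-1];b=manip.get_image('top')[180:330,180:330,::-1]
cv2.imwrite('pics/pre.png',np.hstack([cv2.resize(x,(400,400),interpolation=2) for x in(a,b)]))
E
```

```text
t 2.1 pos [0.4975 0.0808 0.1357] yang 40.12 tilt -1.0 F [-0.31  0.24  0.51] w 0.0852
delta [-0.0026 -0.0014  0.0008] twist 0.001
```

View pics/pre.png

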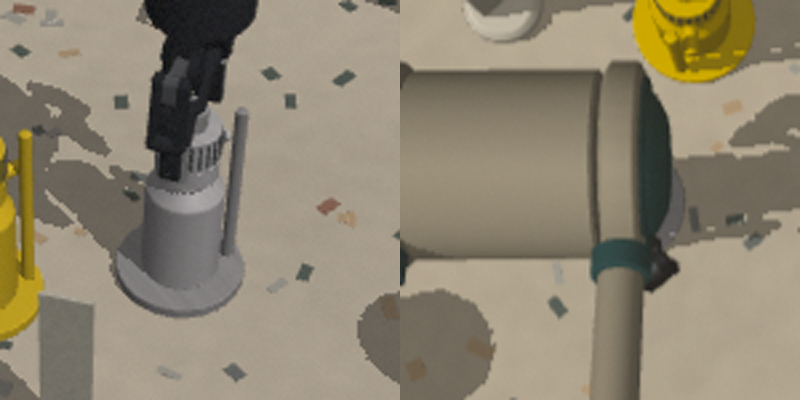

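The fingers straddle the collar (scene crop at about (190,150)), clear of the post at (240,115) and the button. I'll re-centre, then close.

Request:
move_arm([
  [[-0.0026, -0.0014, 0, 0, -1], [-0.0026, -0.0014, 0, 0, -0.5], [-0.0026, -0.0014, 0, 0, 0], [-0.0026, -0.0014, 0, 0, 0.5], [-0.0026, -0.0014, 0, 0, 1], [-0.0026, -0.0014, 0, 0, 1], [-0.0026, -0.0014, 0, 0, 1], [-0.0026, -0.0014, 0, 0, 1], [-0.0026, -0.0014, 0, 0, 1], [-0.0026, -0.0014, 0, 0, 1]],
], squeeze=40)

```text
clock: 3.2
position: [0.4987, 0.0792, 0.1361]
ee_rot: [0.001, 0.422, 0.907, 0.001]
contact_force: [1.7, 4.5, 6.4]
width: 0.047
gripper_force: 41.4
```

Request:
move_arm([
  [[0, 0, 0, -0.03, 1], [0, 0, 0, -0.08, 1], [0, 0, 0, -0.13, 1], [0, 0, 0, -0.18, 1], [0, 0, 0, -0.23, 1], [0, 0, 0, -0.28, 1], [0, 0, 0, -0.33, 1], [0, 0, 0, -0.38, 1], [0, 0, 0, -0.43, 1], [0, 0, 0, -0.48, 1], [0, 0, 0, -0.53, 1], [0, 0, 0, -0.583, 1]],
])

```text
clock: 4.4
position: [0.499, 0.0802, 0.1361]
ee_rot: [0.002, -0.176, 0.984, 0.002]
contact_force: [2.1, 6.5, 4.6]
width: 0.047
gripper_force: 41.4
```

Request:
move_arm([
  [[0, 0, 0, 0, 1], [0, 0, 0, 0, 1], [0, 0, 0, 0, 0.3], [0, 0, 0, 0, -0.4], [0, 0, 0, 0, -1], [0, 0, 0, 0, -1], [0, 0, 0, 0, -1], [0, 0, 0, 0, -1], [0, 0, 0, 0, -1]],
])

```text
clock: 5.3
position: [0.4975, 0.0783, 0.1352]
ee_rot: [-0.0, -0.174, 0.985, -0.0]
contact_force: [-0.8, 0.5, -0.2]
width: 0.0853
gripper_force: 0.0
```

```bash
python3 - <<'E'
from h import *
go([.498,.0785,.136],40)
E
```

```text
t 5.3 pos [0.4975 0.0783 0.1352] yang 110.08 tilt -1.0 F [-0.85  0.48 -0.22] w 0.0853
delta [-0.0007  0.     -0.001 ] twist 0.584
```

Request:
move_arm([
  [[0, 0, 0, 0.05, -1], [0, 0, 0, 0.12, -1], [0, 0, 0, 0.19, -1], [0, 0, 0, 0.26, -1], [0, 0, 0, 0.33, -1], [0, 0, 0, 0.4, -1], [0, 0, 0, 0.47, -1], [0, 0, 0, 0.54, -1], [0, 0, 0, 0.583, -1], [0, 0, 0, 0.583, -1], [0, 0, 0, 0.583, -1]],
])

```text
clock: 6.4
position: [0.4976, 0.0784, 0.1353]
ee_rot: [-0.0, 0.421, 0.907, 0.0]
contact_force: [-0.4, 0.6, -1.6]
width: 0.0852
gripper_force: 0.0
```

Request:
move_arm([
  [[0, 0, 0, 0, -0.5], [0, 0, 0, 0, 0], [0, 0, 0, 0, 0.5], [0, 0, 0, 0, 1], [0, 0, 0, 0, 1], [0, 0, 0, 0, 1], [0, 0, 0, 0, 1], [0, 0, 0, 0, 1], [0, 0, 0, 0, 1]],
])

```text
clock: 7.3
position: [0.4987, 0.0792, 0.1359]
ee_rot: [0.001, 0.422, 0.907, 0.001]
contact_force: [1.7, 5.4, 4.9]
width: 0.0468
gripper_force: 41.5
```

Request:
move_arm([
  [[0, 0, 0, -0.03, 1], [0, 0, 0, -0.08, 1], [0, 0, 0, -0.13, 1], [0, 0, 0, -0.18, 1], [0, 0, 0, -0.23, 1], [0, 0, 0, -0.28, 1], [0, 0, 0, -0.33, 1], [0, 0, 0, -0.38, 1], [0, 0, 0, -0.43, 1], [0, 0, 0, -0.48, 1], [0, 0, 0, -0.53, 1], [0, 0, 0, -0.583, 1]],
])

```text
clock: 8.5
position: [0.4989, 0.0802, 0.1359]
ee_rot: [0.002, -0.176, 0.984, 0.002]
contact_force: [4.3, 6.9, 2.2]
width: 0.0467
gripper_force: 41.5
```

Request:
move_arm([
  [[0, 0, 0, 0, 1], [0, 0, 0, 0, 1], [0, 0, 0, 0, 0.3], [0, 0, 0, 0, -0.4], [0, 0, 0, 0, -1], [0, 0, 0, 0, -1], [0, 0, 0, 0, -1], [0, 0, 0, 0, -1], [0, 0, 0, 0, -1]],
])

```text
clock: 9.4
position: [0.4975, 0.0783, 0.1352]
ee_rot: [-0.0, -0.174, 0.985, -0.0]
contact_force: [-0.4, 1.4, -0.2]
width: 0.0853
gripper_force: 0.0
```

```bash
python3 - <<'E'
from h import *
import cv2
go([.498,.0785,.136],40)
a=manip.get_image('scene')[205:285,320:400,::-1]
cv2.imwrite('pics/two.png',cv2.resize(a,(560,560),interpolation=2))
ax=np.array([.498,.0785,.116])
for th in range(-60,61,20):
    t=np.radians(th);print(th,((proj('scene',ax+.044*np.array([np.cos(t),np.sin(t),0]))-[320,205])*7).round())
E
```

```text
t 9.4 pos [0.4975 0.0783 0.1352] yang 110.07 tilt -1.0 F [-0.41  1.43 -0.15] w 0.0853
delta [-0.0007  0.0001 -0.001 ] twist 0.5839
-60 [173. 296.]
-40 [156. 330.]
-20 [157. 368.]
0 [178. 404.]
20 [215. 433.]
40 [265. 453.]
60 [321. 460.]
```

View pics/two.png

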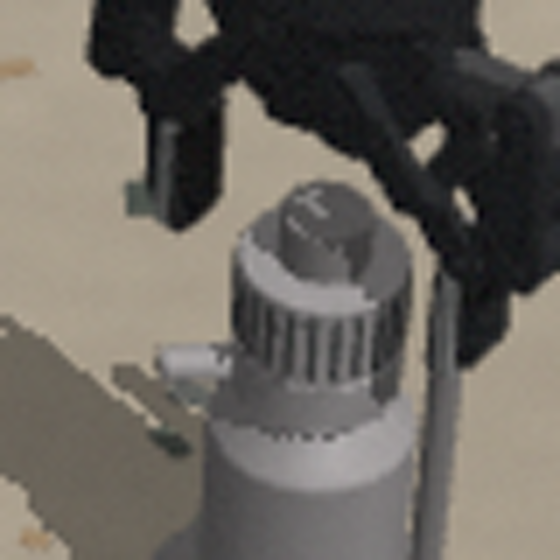

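The head has turned. The nozzle is visible at crop (165,362), about -24° in world yaw. The card direction is about +33°, so I'll turn another 57°.

Request:
move_arm([
  [[0, 0, 0, 0.05, -1], [0, 0, 0, 0.12, -1], [0, 0, 0, 0.19, -1], [0, 0, 0, 0.26, -1], [0, 0, 0, 0.33, -1], [0, 0, 0, 0.4, -1], [0, 0, 0, 0.47, -1], [0, 0, 0, 0.54, -1], [0, 0, 0, 0.583, -1], [0, 0, 0, 0.583, -1], [0, 0, 0, 0.583, -1]],
])

```text
clock: 10.55
position: [0.4976, 0.0784, 0.1353]
ee_rot: [0.0, 0.421, 0.907, 0.0]
contact_force: [0.2, -0.4, 0.0]
width: 0.0853
gripper_force: 0.0
```

Request:
move_arm([
  [[0, 0, 0, 0, -0.5], [0, 0, 0, 0, 0], [0, 0, 0, 0, 0.5], [0, 0, 0, 0, 1], [0, 0, 0, 0, 1], [0, 0, 0, 0, 1], [0, 0, 0, 0, 1], [0, 0, 0, 0, 1], [0, 0, 0, 0, 1]],
])

```text
clock: 11.45
position: [0.4987, 0.0792, 0.1359]
ee_rot: [0.001, 0.422, 0.907, 0.001]
contact_force: [2.7, 5.1, 3.2]
width: 0.0469
gripper_force: 41.5
```

Request:
move_arm([
  [[0, 0, 0, -0.03, 1], [0, 0, 0, -0.08, 1], [0, 0, 0, -0.13, 1], [0, 0, 0, -0.18, 1], [0, 0, 0, -0.23, 1], [0, 0, 0, -0.28, 1], [0, 0, 0, -0.33, 1], [0, 0, 0, -0.38, 1], [0, 0, 0, -0.43, 1], [0, 0, 0, -0.475, 1], [0, 0, 0, -0.475, 1], [0, 0, 0, -0.475, 1]],
])

```text
clock: 12.65
position: [0.4989, 0.0799, 0.1359]
ee_rot: [0.002, -0.062, 0.998, 0.001]
contact_force: [3.6, 7.0, 3.5]
width: 0.0467
gripper_force: 41.5
```

Request:
move_arm([
  [[0, 0, 0, 0, 0.3], [0, 0, 0, 0, -0.4], [0, 0, 0, 0, -1], [0, 0, 0, 0, -1], [0, 0, 0, 0, -1], [0, 0, 0, 0, -1], [0, 0, 0, 0, -1], [0, 0, -0.03, 0, -1], [0, 0, -0.08, 0, -1], [0, 0, -0.13, 0, -1], [0, 0, -0.13, 0, -1], [0, 0, -0.13, 0, -1]],
])

```text
clock: 13.85
position: [0.4979, 0.0784, 0.2401]
ee_rot: [0.001, -0.062, 0.998, -0.0]
contact_force: [-0.7, 0.5, -0.5]
width: 0.0851
gripper_force: 0.0
```

```bash
python3 - <<'E'
from h import *
import cv2
go([.498,.0785,.24],97)
a=manip.get_image('scene')
cv2.imwrite('pics/three_full.png',a[:,:,::-1])
a=a[215:375,290:410,::-1]
cv2.imwrite('pics/three.png',cv2.resize(a,(450,600),interpolation=2))
ax=np.array([.498,.0785,.116])
for th in range(10,61,10):
    t=np.radians(th);print(th,((proj('scene',ax+.044*np.array([np.cos(t),np.sin(t),0]))-[290,215])*3.75).round(1))
E
```

```text
t 13.85 pos [0.4979 0.0784 0.2401] yang 97.12 tilt -1.0 F [-0.68  0.53 -0.5 ] w 0.0851
delta [-0.0001  0.0001  0.0002] twist 0.001
10 [216.8 187.2]
20 [227.8 194.7]
30 [240.5 200.7]
40 [254.5 205.2]
50 [269.4 208. ]
60 [284.6 209. ]
```

View pics/three.png

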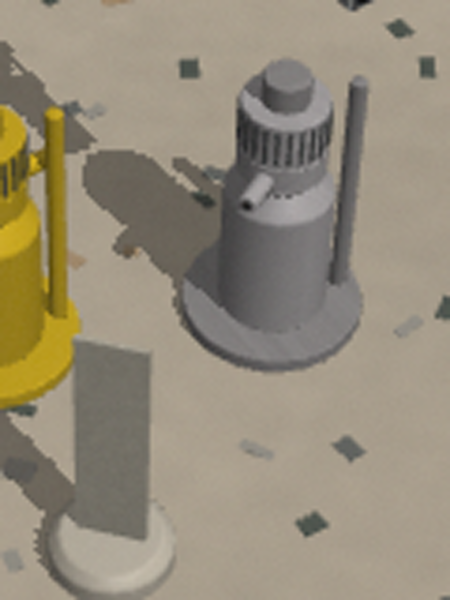

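```bash
python3 - <<'E'
from h import *
P=lambda x,y:(290+x/3.75-.4,215+y/3.75-.4)
b=onz('scene',*P(289,71),.17);n=onz('scene',*P(247,203),.116)
cl=onz('scene',*P(75,338),.155);cr=onz('scene',*P(152,351),.155)
bl=onz('scene',*P(76,521),.018);br=onz('scene',*P(146,540),.018)
print(b,n,cl,cr,bl,br)
for A in (b,np.array([.498,.0785,0]),np.array([.4987,.079,0])):
  d=(n-A)[:2];L=np.linalg.norm(d);d/=L
  for c in ((cl+cr)/2,(bl+br)/2,np.array([.657,.18,0])):
    v=(c-A)[:2];print(L.round(4),np.degrees(np.arctan2(d[1],d[0])).round(1),np.degrees(np.arctan2(v[1],v[0])).round(1),'off mm',((d[0]*v[1]-d[1]*v[0])*1000).round(1))
E
```

```text
[0.49632338 0.07807036 0.17      ] [0.53421222 0.10223059 0.116     ] [0.67057994 0.1692718  0.155     ] [0.64463776 0.19316963 0.155     ] [0.67020124 0.16625145 0.018     ] [0.64615844 0.19333057 0.018     ]
0.0449 32.5 32.6 off mm 0.3
0.0449 32.5 32.1 off mm -1.3
0.0449 32.5 32.4 off mm -0.4
0.0433 33.2 32.8 off mm -1.6
0.0433 33.2 32.3 off mm -3.1
0.0433 33.2 32.6 off mm -2.3
0.0424 33.2 32.8 off mm -1.4
0.0424 33.2 32.3 off mm -3.0
0.0424 33.2 32.5 off mm -2.1
```

The nozzle line passes within about 3 mm of the card's middle in all estimates. Next I'll shut the fingers and come down above the button.

Request:
move_arm([
  [[0, 0, 0, 0, 0], [0, 0, 0, 0, 1], [0, 0, 0, 0, 1], [0, 0, 0, 0, 1], [0, 0, 0, 0, 1], [0, 0, 0, 0, 1], [0, 0, 0, 0, 1], [0, 0, 0.02, 0, 1], [0, 0, 0.04, 0, 1], [0, 0, 0.06, 0, 1], [0, 0, 0.069, 0, 1], [0, 0, 0.069, 0, 1]],
], squeeze=20)

```text
clock: 15.1
position: [0.4969, 0.0784, 0.1832]
ee_rot: [-0.001, -0.062, 0.998, 0.0]
contact_force: [0.4, 0.4, 1.1]
width: 0.0003
gripper_force: 0.0
```

Request:
move_arm([
  [[0, 0, 0.002, 0, 1], [0, 0, 0.004, 0, 1], [0, 0, 0.006, 0, 1], [0, 0, 0.008, 0, 1], [0, 0, 0.0095, 0, 1], [0, 0, 0.011, 0, 1], [0, 0, 0.011, 0, 1], [0, 0, 0.011, 0, 1]],
])

```text
clock: 15.9
position: [0.4979, 0.0784, 0.1756]
ee_rot: [0.0, -0.062, 0.998, 0.0]
contact_force: [-0.2, 0.1, 2.6]
width: -0.0002
gripper_force: 1.5
```

Contact starts where expected (2.6 N, about 2 mm in). I'll press on slowly.

Request:
move_arm([
  [[0, 0, 0.0015, 0, 1], [0, 0, 0.003, 0, 1], [0, 0, 0.0045, 0, 1], [0, 0, 0.006, 0, 1], [0, 0, 0.007, 0, 1], [0, 0, 0.008, 0, 1], [0, 0, 0.0085, 0, 1], [0, 0, 0.0085, 0, 1], [0, 0, 0.0085, 0, 1], [0, 0, 0.0085, 0, 1]],
])

```text
clock: 16.9
position: [0.4979, 0.0785, 0.1699]
ee_rot: [0.001, -0.062, 0.998, -0.0]
contact_force: [-1.9, 0.4, 11.9]
width: 0.0002
gripper_force: 5.8
```

The force of 11.9 N, above the 7 N needed, means the button is on its stop. I'll lift off gently.

Request:
move_arm([
  [[0, 0, -0.003, 0, 1], [0, 0, -0.006, 0, 1], [0, 0, -0.01, 0, 1], [0, 0, -0.015, 0, 1], [0, 0, -0.03, 0, 1], [0, 0, -0.06, 0, 1], [0, 0, -0.09, 0, 1], [0, 0, -0.09, 0, 1], [0, 0, -0.09, 0, 1], [0, 0, -0.09, 0, 1], [0, 0, -0.09, 0, 1]],
])

```text
clock: 18.0
position: [0.4968, 0.0784, 0.2393]
ee_rot: [-0.001, -0.062, 0.998, 0.0]
contact_force: [0.3, 0.4, -0.0]
width: -0.0003
gripper_force: 0.0
```

```bash
python3 - <<'E'
from h import *
import cv2
a=manip.get_image('scene')[215:375,290:410,::-1]
o=cv2.imread('pics/three_full.png')[215:375,290:410]
f=lambda x:cv2.resize(x,(400,533),interpolation=2)
cv2.imwrite('pics/end.png',np.hstack([f(o),f(a)]));go([.498,.0785,.24],97)
E
```

```text
t 18.05 pos [0.497  0.0784 0.2394] yang 97.12 tilt -1.0 F [ 0.14  0.26 -0.85] w -0.0002
delta [-0.0013 -0.     -0.0007] twist 0.001
```

View pics/end.png

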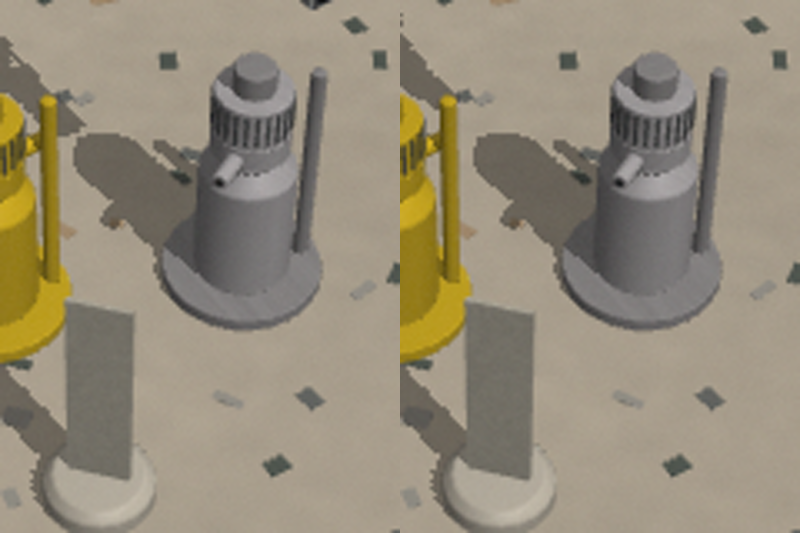

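Before (left) and after (right) match: button up at (655,70), nozzle at (622,181), and the card unmoved. I'll hand in.

```bash
python3 -c "
from rig import manip
print(manip.sign_off())"
```

```text
the job is handed in; nothing more can be done
None
```

I turned the silver atomizer's nozzle the long way round to the card (about 3 mm off its middle by my camera estimate), released it, pressed the button to its stop at about 12 N, let it spring back, and handed the job in at about 18 s; the verdict was not returned.

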